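Clear the oil-change kit into the drain tray

TASK

Clear up after the oil change: put the spanner and the scrubbing brush into the blue drain tray so that they lie wholly inside it, and turn the orange measuring cup mouth down over the white leaning drip post in the same tray, pushed fully home so that it drains. Leave the oil jug, the spray can and the jar where they stand.

Things in the scene. Friction and masses are not known exactly. Their poses are not given: they have to be found in the camera images.
- tray: Blue open drain tray screwed to the bench, 230 mm (its x) by 290 mm (its y), 40 mm high, walls and floor 5 mm thick. Origin: centre of its underside; z up; x points away from the robot, within about 25 degrees. The white post stands in its -y half; the +y half is free for the tools.
- tool_spot (a point): Point on the tray's inner floor in the middle of the free half, 60 mm along tray +y from the tray's centre.
- post: White round drip post in the tray, 28 mm in diameter, 150 mm long. Origin: centre of its lower end, 8 mm above the tray's underside at tray x +75, y -75 mm, in a 50 x 50 mm foot whose top is 17 mm above the tray's underside. Its z axis runs up along the post, leaning 40 degrees from vertical towards tray -x (the robot).
- post_tip (a point): Centre of the post's upper end face, on its axis, 150 mm from its lower end and about 123 mm above the bench.
- cup: Orange round measuring cup, 62 mm outside diameter, 95 mm long, wall 3 mm, bottom 5 mm (90 mm deep inside). Lies on its side and may roll. Its x axis runs from closed end to mouth, which at first points away from the robot. Origin: half-way along, 31 mm off the axis (turns with the cup; use the points). Home on the post, its bottom touches the tip and its axis hangs about 14 mm below the post's.
- cup_floor (a point): On the cup's axis, at the inner face of its closed end (5 mm from the outer face).
- cup_mouth (a point): On the cup's axis, in the plane of its open rim, 90 mm from cup_floor.
- spanner: Steel double open-ended spanner lying flat, about 160 mm long (its x), shank 14 mm wide (its y) and 10 mm thick, jaws 34 mm wide. Origin: centre of its underside; z up.
- spanner_end_a (a point): Spanner's jaw at -x, 75 mm from its middle, at half thickness.
- spanner_end_b (a point): Spanner's jaw at +x, 75 mm from its middle, at half thickness.
- brush: Scrubbing brush, wooden block 140 mm (its x) by 42 mm (its y) and 20 mm thick on 20 mm of stiff white bristles, standing on the bristles, 40 mm high in all. Origin: centre of its underside; z up.
- brush_end_a (a point): Middle of the -x end face of the brush's wooden block, 30 mm above its underside.
- brush_end_b (a point): Middle of the +x end face of the brush's wooden block, 30 mm above its underside.
- jug: Bystander: black oil jug with yellow labels, 85 x 120 x 213 mm high. Origin: centre of its underside.
- spray: Bystander: red spray can, 58 mm in diameter, 150 mm high. Origin: centre of its underside.
- jar: Bystander: amber jar with a green lid, 68 mm in diameter, 75 mm high. Origin: centre of its underside.
Things that resemble listed ones, but are neither listed nor needed, are in the scene too. Several things have the shape of the spanner; the one meant has the colours described above.

How it is judged (in metres and radians):
At the end, for the whole second after the job is handed in: Spanner and brush: both ends inside the tray walls, under 70 mm above its underside. Cup: mouth down over the post, axis within 0.20 rad of the post's, inner bottom within 10 mm of the post end along the post and 27 mm of the tip in all. All three slower than 0.02 m/s (x of spanner_end_a in the frame of tray between -0.112 and 0.112 m and y of spanner_end_a in the frame of tray between -0.142 and 0.142 m and z of spanner_end_a in the frame of tray between 0 and 0.07 m and x of spanner_end_b in the frame of tray between -0.112 and 0.112 m and y of spanner_end_b in the frame of tray between -0.142 and 0.142 m and z of spanner_end_b in the frame of tray between 0 and 0.07 m and x of brush_end_a in the frame of tray between -0.112 and 0.112 m and y of brush_end_a in the frame of tray between -0.142 and 0.142 m and z of brush_end_a in the frame of tray between 0 and 0.07 m and x of brush_end_b in the frame of tray between -0.112 and 0.112 m and y of brush_end_b in the frame of tray between -0.142 and 0.142 m and z of brush_end_b in the frame of tray between 0 and 0.07 m and angle between the x axis of cup and the z axis of post, either way round below 0.2 rad and z of cup_floor in the frame of post below 0.16 m and z of cup_mouth in the frame of post below 0.085 m and distance between cup_floor and post_tip below 0.027 m and linear speed of each of cup, spanner, brush below 0.02 m/s); the robot touches nothing.
It fails at once if the jug is pushed more than 25 mm or tipped over (distance of jug from where it was at the start of the episode above 0.025 m or angle between jug's own z axis and vertical above 0.4 rad).
It fails at once if the spray is pushed more than 25 mm or tipped over (distance of spray from where it was at the start of the episode above 0.025 m or angle between spray's own z axis and vertical above 0.4 rad).
It fails at once if the jar is pushed more than 25 mm or tipped over (distance of jar from where it was at the start of the episode above 0.025 m or angle between jar's own z axis and vertical above 0.4 rad).
It also fails if it takes over 72 s, if anything falls off the work surface, if the arm or the gripper's body presses on something with over 40 N, if the wrist force passes 120 N, or if a joint passes its speed limit or range.

ROBOT

A 6-joint arm with a two-finger parallel gripper is mounted at the origin on the work surface. World frame = base frame: x ahead of the robot, y to its left, z up, the work surface at z = 0. Lengths are in mm, angles in degrees, forces in N, time in s.
With the tool pointing down it reaches from about 300 to 850 mm from the base axis. Payload 4.2 kg.
Tool frame: the origin (TCP) lies midway between the tips of the shut fingers; the grasp point (between the pads) lies 19 mm behind it; z points along the fingers, y is the line along which they close (so a half turn about z gives the same grasp; the last joint's range is limited). The gripper opens to 91 mm and grips with 3 to 60 N. Pads are 32 mm wide; open, the fingers measure 118 mm over their backs; the gripper's body (76 mm by 178 mm) begins 60 mm behind the grasp point.
Start: joints at [67.208, 18.312, 89.639, -0, 72.044, -1.146], TCP at [212.107, 534.466, 213.976] pointing down, gripper open.
Joint ranges: [-177.97, 177.97], [-48.28, 115.42], [12.27, 149.76], [-77.06, 257.06], [2.81, 150.46], [-146.56, 146.56]. Speed limits (degrees/s): [147.25, 147.25, 180, 180, 180, 180].

INTERFACE

Orientations are given as [roll, pitch, yaw] about the fixed x, y, z axes, in that order (R = Rz(yaw) Ry(pitch) Rx(roll)).
In Python, from workcell import env gives the robot as it stands.
- The arm moves only by the tool send_rows, never from a script. Its argument "steps" is a list that holds one entry, the list of rows, each a list of 5 numbers: the shift along the tool's x, y, z scaled (see below), then the turn about the tool's z scaled (see below), then the opening, from 0 (shut) to 1 (fully open). In form: [[[dx, dy, dz, yaw, fingers], ...]]. A call has 1 to 5 rows; each row shifts and turns the commanded pose from where the row before left it, along the tool's axes as they then stand; what a row does not reach is not made up. The controller multiplies each number of a shift by 0.04 m and each number of a turn by 0.12 rad. A row lasts 1/12 s, in which the tool goes at most 41.7 mm and 7.16 degrees, less where a joint would pass 70% of its speed; a pose out of reach is approached as far as the arm can. A call with a number of a shift or a turn outside -1 to 1 is refused whole. A call with a gripper value outside its range is refused whole. The fingers move at their own pace and stop on an object; "squeeze" is the grip in N (left out, the last holds). Time passes only in rows, so rows that do not move let the fingers close. It gives the time, the measured TCP pose, the force, the opening and the grip force at its end, in the units of the state.
- env.state(): the state, without advancing time (a new reading comes with each control period).
- env.grab_frame(name): name is "scene" or "side" or "wrist"; returns a dict with "pixels" (400x640x3 uint8, red, green, blue), "depth" (400x640 float32, mm along the optical axis (not along the pixel's ray), 0 where there is no reading), "intrinsics" (3x3 intrinsics, pixels), "dist" ([k1, k2, p1, p2, k3] as OpenCV has them; the pictures are not rectified), "cam_to_world" (4x4, takes a point from camera to world coordinates). Camera axes: x right, y down, z forward; pixel columns grow to the right and rows downward; lengths in mm; the calibration is good to about 2 mm. A picture is of the moment at which its call begins.
- env.job_done(): hands the job in; it is judged then, once.
The state is a dict: "time_s": time; "qpos": joint angles; "qvel": joint speeds; "effort": joint torques, N m; "ee_pos": TCP position; "ee_rot": TCP orientation; "force": force on the tool from outside, world axes, zero at the start; "torque": the same for the moment, N m; "gripper_width": finger opening in mm; "gripper_force": force on a finger pad.
Only numpy, scipy, OpenCV 4.12 (cv2) and the standard library are available. Lean on these libraries where they do the work, as an engineer would, in place of code of your own. Each camera call takes 0.05 s, during which the arm holds its last target. There are 200 camera calls.

## Working session

There is one attempt and no reset: what is moved stays moved. The work goes in short steps, Python scripts to look and compute and a tool call to move; the robot and the scene stay as the last step left them, time stands still between calls to the robot, and variables do not carry over. Pictures are saved under pics/ and viewed, at most 10 in all, crops included, and the job is handed in when it is done.

Besides the shell and the picture viewer there is one more tool, called after "Call:" by a JSON object that holds its "op" and its "data". send_rows: Moves the arm, as the interface text tells. Shifts and turns lie within -1 to 1; 1 stands for 0.04 m of shift or 0.12 rad of turn. Its arguments: {"type":"object","properties":{"steps":{"type":"array"},"squeeze":{"type":"number"}},"required":["steps"]}

```bash
mkdir -p pics; cat > h.py <<'E'
import numpy as np, cv2, pickle
from workcell import env
def grab(n):
    f=env.grab_frame(n); pickle.dump(f,open(f'{n}.pkl','wb')); return f
def cloud(f):
    K=np.array(f['intrinsics']);d=np.array(f['dist']);T=np.array(f['cam_to_world'])
    h,w=f['depth'].shape; u,v=np.meshgrid(np.arange(w),np.arange(h))
    p=cv2.undistortPoints(np.stack([u,v],-1).reshape(-1,1,2).astype(np.float64),K,d).reshape(h,w,2)
    z=f['depth'][...,None]; P=np.concatenate([p*z,z],-1)
    return P@T[:3,:3].T+T[:3,3]
def save(f,n,crop=None,s=1):
    im=f['pixels'][...,::-1]
    if crop: x0,y0,x1,y1=crop; im=im[y0:y1,x0:x1]
    cv2.imwrite(n,cv2.resize(im,None,fx=s,fy=s,interpolation=cv2.INTER_CUBIC))
E
python3 - <<'E'
from h import *
a=grab('scene');b=grab('side')
save(a,'pics/a.png',s=1.25);save(b,'pics/b.png',s=1.25)
for f in(a,b):print(np.round(f['cam_to_world'],2),np.round(f['intrinsics'],0).tolist())
s=env.state();print(s)
E
```

```text
[[ 6.00000e-01  6.80000e-01 -4.30000e-01  1.10937e+03]
 [ 8.00000e-01 -5.00000e-01  3.30000e-01 -3.91200e+02]
 [ 1.00000e-02 -5.40000e-01 -8.40000e-01  1.14565e+03]
 [ 0.00000e+00  0.00000e+00  0.00000e+00  1.00000e+00]] [[499.0, 0.0, 323.0], [0.0, 499.0, 204.0], [0.0, 0.0, 1.0]]
[[-1.0000e+00 -7.0000e-02  4.0000e-02  5.2675e+02]
 [-8.0000e-02  7.1000e-01 -7.0000e-01  7.1429e+02]
 [ 1.0000e-02 -7.0000e-01 -7.2000e-01  7.6712e+02]
 [ 0.0000e+00  0.0000e+00  0.0000e+00  1.0000e+00]] [[391.0, 0.0, 322.0], [0.0, 391.0, 199.0], [0.0, 0.0, 1.0]]
{'time_s': 0.1, 'qpos': array([ 6.72074623e+01,  1.83476541e+01,  8.96998555e+01, -1.79142409e-04,
        7.20422573e+01, -1.14667796e+00]), 'qvel': array([-0.06147408, -0.10467027, -0.08522612, -0.00011224, -0.02270096,
       -0.0995375 ]), 'effort': array([-6.93048823e-04, -4.13336742e+01, -2.32510346e+01,  7.27772014e-02,
        4.21850430e-02, -6.27203940e-05]), 'ee_pos': array([211.93384534, 534.03741057, 213.20461061]), 'ee_rot': array([-1.79910248e+02, -1.62611740e-03,  1.58354194e+02]), 'force': array([-0.67299785,  0.62484787,  0.67690149]), 'torque': array([-0.053169  , -0.03670383,  0.00387155]), 'gripper_force': 0.0, 'gripper_width': 91.44106259427114}
```

View pics/a.png

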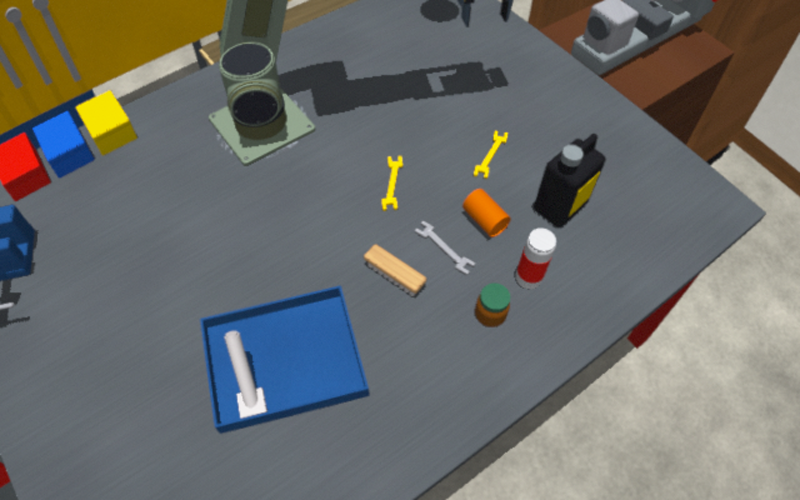

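View pics/b.png

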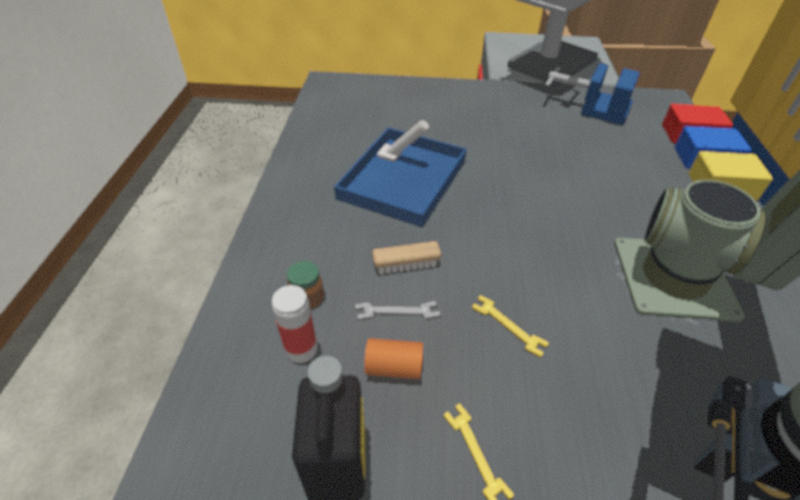

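The scene picture (pixels in the 800-wide view) shows three things shaped like spanners: two yellow, at (392,182) and (490,154), and one steel, at (445,247). I take the steel one. The orange cup is at (487,213), the brush at (395,270), the tray at (285,360) and the post tip at (233,337). The jug, spray can and jar stand to the right, at (572,180), (537,258) and (492,305).

```bash
cat > m.py <<'E'
from h import *
def reg(f,mask,x0,y0,x1,y1):
    m=np.zeros_like(mask);m[y0:y1,x0:x1]=mask[y0:y1,x0:x1];return m
def ax(P):
    c,(w,h),a=cv2.minAreaRect(P[:,:2].astype(np.float32))
    b=cv2.boxPoints((c,(w,h),a)); e=b[1]-b[0]; g=b[2]-b[1]
    l=e if np.linalg.norm(e)>np.linalg.norm(g) else g
    return np.round(c),sorted([round(w),round(h)]),round(np.degrees(np.arctan2(l[1],l[0])),1)
E
python3 - <<'E'
from m import *
for n in('scene','side'):
    f=pickle.load(open(n+'.pkl','rb'));C=cloud(f);hsv=cv2.cvtColor(f['pixels'],cv2.COLOR_RGB2HSV);H,S,V=[hsv[...,i].astype(int) for i in range(3)]
    X,Y,Z=C[...,0],C[...,1],C[...,2]
    near=(X>300)&(X<900)&(Y<400)&(Y>-450)&(f['depth']>0)
    sets={'cup':near&(H>=5)&(H<=12)&(S>200)&(Z>5)&(Z<75),
     'brush':near&(S>70)&(S<190)&(H>8)&(H<22)&(V>120)&(Z>28)&(Z<50),
     'steel':near&(S<50)&(V>125)&(Z>4)&(Z<20)&(Y>0),
     'trayrim':near&(H>100)&(H<120)&(S>150)&(Z>34)&(Z<46),
     'post':near&(S<50)&(V>130)&(Z>30)&(Z<140)&(Y<-50),
     'foot':near&(S<50)&(V>130)&(Z>10)&(Z<25)&(Y<-50),
     'jug':near&(Z>80)&(Y>250),'spray':near&(Z>100)&(Z<165)&(X>600)&(Y>0),'jar':near&(Z>60)&(Z<90)&(H>50)&(H<90)&(S>80)}
    for k,m in sets.items():
        m=cv2.morphologyEx(m.astype(np.uint8),cv2.MORPH_OPEN,np.ones((2,2)))
        nn,L,st,_=cv2.connectedComponentsWithStats(m)
        if nn<2: print(n,k,'none');continue
        i=1+np.argmax(st[1:,4])
        P=C[L==i] if k!='trayrim' else C[m>0]
        print(n,k,len(P),ax(P),'min',np.round(P.min(0)),'max',np.round(P.max(0)),'zmed',np.round(np.median(P[:,2]),1))
        if k=='post':
            c=P.mean(0);u=np.linalg.svd(P-c)[2][0];print('  axis',u.round(3),P[np.argmax(P[:,2])].round())
E
```

```text
scene cup none
scene brush 776 (array([ 831., -148.]), [124, 729], np.float32(-31.4)) min [ 499. -391.   -5.] max [1109.   58. 1146.] zmed 39.5
scene steel 340 (array([574., 140.]), [38, 158], np.float32(6.6)) min [494. 114.  -2.] max [653. 167.  17.] zmed 9.3
scene trayrim 827 (array([ 784., -351.]), [291, 638], np.float32(-20.4)) min [ 437. -449.   -3.] max [1109. -110. 1146.] zmed 36.3
scene post 614 (array([ 801., -381.]), [45, 616], np.float32(-6.0)) min [ 496. -391.   -1.] max [1109. -326. 1146.] zmed 80.5
  axis [0.156 0.04  0.987] [1109. -391. 1146.]
scene foot 312 (array([ 859., -398.]), [57, 498], np.float32(-5.1)) min [ 610. -408.    3.] max [1109. -348. 1146.] zmed 17.1
scene jug 1070 (array([883.,  30.]), [84, 952], np.float32(-56.8)) min [ 609. -391.   69.] max [1109.  440. 1146.] zmed 149.5
scene spray 609 (array([880., -23.]), [58, 866], np.float32(-62.0)) min [ 686. -391.   -4.] max [1109.  365. 1146.] zmed 144.8
scene jar 418 (array([ 902., -117.]), [58, 685], np.float32(-57.8)) min [ 726. -391.   -1.] max [1109.  182. 1146.] zmed 74.5
side cup none
side brush 683 (
[... 188 characters left out ...]
2.] max [650. 714. 767.] zmed 8.4
side trayrim none
side post 166 (array([ 544., -436.]), [92, 213], np.float32(65.1)) min [ 536. -552.   -3.] max [ 627. -330.  129.] zmed 90.7
  axis [ 0.315 -0.621 -0.718] [ 554. -341.  129.]
side foot 95 (array([ 634., -373.]), [46, 47], np.float32(68.0)) min [ 616. -402.    6.] max [ 663. -345.   30.] zmed 15.5
side jug 630 (array([622., 474.]), [47, 515], np.float32(-63.1)) min [527. 248.  72.] max [758. 714. 767.] zmed 120.6
side spray 887 (array([660., 440.]), [57, 607], np.float32(-69.5)) min [527. 146.  -1.] max [761. 714. 767.] zmed 141.9
side jar 71 (array([749., 113.]), [28, 46], np.float32(7.9)) min [725.  99.  71.] max [772. 129.  78.] zmed 74.2
```

```bash
python3 -c "
from h import *
f=pickle.load(open('scene.pkl','rb'));save(f,'pics/c.png',(280,120,500,280),3.6)"
```

```text
(no output)
```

View pics/c.png

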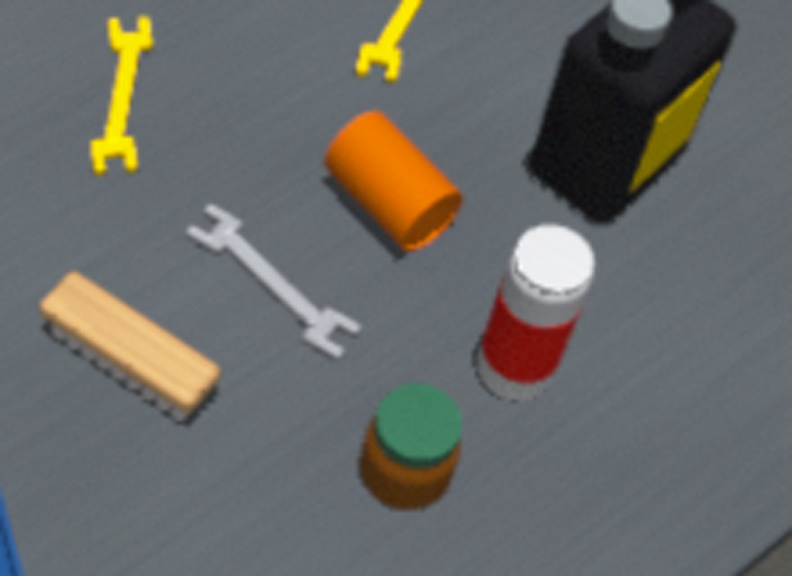

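The crop confirms the choice: the steel spanner lies at (270,280) in the crop, the orange cup at (390,180) with its mouth lower right, and the brush at (130,345). I now repeat the measurement with the zero-depth pixels left out.

```bash
cat > meas.py <<'E'
from m import *
def run(names=('scene','side')):
  for n in names:
    f=pickle.load(open(n+'.pkl','rb'));C=cloud(f);hsv=cv2.cvtColor(f['pixels'],cv2.COLOR_RGB2HSV);H,S,V=[hsv[...,i].astype(int) for i in range(3)]
    X,Y,Z=C[...,0],C[...,1],C[...,2]
    near=(X>300)&(X<900)&(Y<420)&(Y>-450)&(f['depth']>0)
    sets={'cup':near&(H>=4)&(H<=14)&(S>170)&(Z>3)&(Z<180),
     'brush':near&(S>70)&(S<190)&(H>8)&(H<22)&(V>120)&(Z>28)&(Z<50),
     'steel':near&(S<60)&(V>120)&(Z>4)&(Z<20)&(Y>0),
     'trayrim':near&(H>100)&(H<120)&(S>120)&(Z>33)&(Z<48),
     'post':near&(S<50)&(V>130)&(Z>30)&(Z<140)&(Y<-50),
     'foot':near&(S<50)&(V>130)&(Z>12)&(Z<22)&(Y<-50),
     'jug':near&(Z>80)&(Y>200)&(V<60),'spray':near&(Z>140)&(Z<165)&(X>600)&(Y>0)&(V>150),'jar':near&(Z>70)&(Z<80)&(H>50)&(H<90)&(S>80)}
    for k,m in sets.items():
        nn,L,st,_=cv2.connectedComponentsWithStats(m.astype(np.uint8))
        if nn<2: print(n,k,'none');continue
        i=1+np.argmax(st[1:,4])
        P=C[(L==i)&m] if k!='trayrim' else C[m]
        print(n,k,len(P),*ax(P),'lo',np.percentile(P,1,0).round(),'hi',np.percentile(P,99,0).round())
        if k=='post':
            c=P.mean(0);u=np.linalg.svd(P-c)[2][0];print('  axis',u.round(3),c.round())
if __name__=='__main__': run()
E
python3 meas.py
```

```text
scene cup 273 [565. 257.] [62, 97] 3.1 lo [518. 227.   4.] hi [612. 289.  62.]
scene brush 778 [562.  11.] [43, 140] 16.1 lo [498. -23.  29.] hi [630.  42.  45.]
scene steel 359 [571. 139.] [38, 161] 6.8 lo [494. 116.   5.] hi [648. 161.  15.]
scene trayrim 1062 [ 591. -282.] [235, 291] 69.2 lo [ 439. -448.   33.] hi [ 744. -113.   45.]
scene post 619 [ 588. -361.] [26, 104] -20.9 lo [ 542. -383.   31.] hi [ 633. -336.  128.]
  axis [ 0.619 -0.234 -0.75 ] [ 589. -360.   83.]
scene foot 287 [ 636. -379.] [49, 50] -20.2 lo [ 607. -406.   13.] hi [ 664. -351.   22.]
scene jug 971 [646. 393.] [52, 84] 4.8 lo [606. 368.  82.] hi [687. 417. 189.]
scene spray 359 [736. 240.] [53, 56] -52.4 lo [710. 212. 141.] hi [764. 263. 154.]
scene jar 399 [753. 116.] [55, 59] -43.1 lo [725.  88.  71.] hi [780. 145.  79.]
side cup 1 [587. 289.] [0, 0] 0.0 lo [587. 289.  42.] hi [587. 289.  42.]
side brush 684 [563.  14.] [45, 137] 17.1 lo [496. -18.  30.] hi [629.  47.  42.]
side steel 416 [570. 141.] [38, 164] 6.1 lo [493. 118.   5.] hi [650. 164.  12.]
side trayrim 415 [ 592. -278.] [231, 292] 69.3 lo [ 445. -439.   33.] hi [ 742. -108.   42.]
side post 168 [ 594. -371.] [71, 120] -58.2 lo [ 538. -434.   31.] hi [ 630. -332.  128.]
  axis [ 0.61  -0.309 -0.73 ] [ 581. -352.   89.]
side foot 83 [ 635. -375.] [49, 50] 70.2 lo [ 619. -404.   13.] hi [ 664. -347.   21.]
side jug 413 [619. 398.] [39, 44] -90.0 lo [600. 378. 157.] hi [636. 420. 187.]
side spray 475 [737. 240.] [52, 53] 52.3 lo [712. 215. 141.] hi [762. 265. 153.]
side jar 179 [753. 120.] [51, 51] 84.0 lo [729.  95.  71.] hi [776. 144.  77.]
```

Call:
{"op": "send_rows", "data": {"steps": [[[0, 0, 0, -0.82, 1], [0, 0, 0, -0.82, 1], [0, 0, 0, -0.82, 1], [0, 0, 0, -0.82, 1], [0, 0, 0, -0.82, 1]]], "squeeze": 30}}

```text
time_s: 0.52
ee_pos: [212.0, 534.2, 213.5]
ee_rot: [-179.9, -0.0, -173.2]
force: [-0.6, 0.3, -0.5]
gripper_width: 91.5
gripper_force: 0.0
```

Call:
{"op": "send_rows", "data": {"steps": [[[-0.52, -0.72, 0.16, 0, 1], [-0.52, -0.72, 0.16, 0, 1], [-0.52, -0.72, 0.16, 0, 1], [-0.52, -0.72, 0.16, 0, 1], [-0.52, -0.72, 0.16, 0, 1]]]}}

```text
time_s: 0.93
ee_pos: [332.4, 401.8, 181.3]
ee_rot: [-180.0, -0.0, -173.4]
force: [-0.1, -0.5, -0.3]
gripper_width: 91.4
gripper_force: 0.0
```

Call:
{"op": "send_rows", "data": {"steps": [[[-0.52, -0.72, 0.16, 0, 1], [-0.52, -0.72, 0.16, 0, 1], [-0.52, -0.72, 0.16, 0, 1], [-0.52, -0.72, 0.16, 0, 1], [-0.52, -0.72, 0.16, 0, 0.6]]]}}

```text
time_s: 1.35
ee_pos: [452.3, 270.4, 149.4]
ee_rot: [-180.0, -0.0, -173.5]
force: [0.1, 0.8, 0.4]
gripper_width: 87.3
gripper_force: 0.0
```

Call:
{"op": "send_rows", "data": {"steps": [[[-0.52, -0.72, 0.16, 0, 0.6], [-0.52, -0.72, 0.16, 0, 0.6], [-0.52, -0.72, 0.16, 0, 0.6], [-0.52, -0.72, 0.16, 0, 0.6], [-0.52, -0.72, 0.16, 0, 0.6]]]}}

```text
time_s: 1.77
ee_pos: [572.0, 139.2, 117.3]
ee_rot: [180.0, -0.0, -173.5]
force: [0.2, 1.5, -0.2]
gripper_width: 55.5
gripper_force: 0.0
```

```bash
cat > go.py <<'E'
import sys,numpy as np
from h import env
# go.py x y z yaw n : rows from measured pose
def go(x,y,z,yaw,n=5):
    s=env.state();p=s['ee_pos'];r=s['ee_rot'];a=np.radians(yaw)
    d=np.array([x,y,z])-p
    c,q=np.cos(a),np.sin(a)
    t=np.array([c*d[0]+q*d[1],q*d[0]-c*d[1],-d[2]])/40
    dy=(r[2]-yaw+180)%360-180
    print('t',round(s['time_s'],2),'pos',p.round(1),'rot',r.round(1),'F',s['force'].round(1),'w',round(s['gripper_width'],1),'g',round(float(s['gripper_force']),1))
    print('turn units',round(np.radians(dy)/.12,2),'shift units',t.round(2),'per row',(t/n).round(3),'mm',np.linalg.norm(d/n).round(1))
go(*map(float,sys.argv[1:]))
E
python3 go.py 571 140 6 186.5
```

```text
t 1.77 pos [572.  139.2 117.3] rot [ 180.    -0.  -173.5] F [ 0.2  1.5 -0.2] w 55.5 g 0.0
turn units 0.0 shift units [0.02 0.02 2.78] per row [0.004 0.004 0.556] mm 22.3
```

Call:
{"op": "send_rows", "data": {"steps": [[[0, 0, 0.75, 0, 0.5], [0, 0, 0.75, 0, 0.5], [0, 0, 0.75, 0, 0.5], [0, 0, 0.4, 0, 0.5], [0, 0, 0.2, 0, 0.5]]]}}

```text
time_s: 2.18
ee_pos: [569.1, 140.2, 0.7]
ee_rot: [-180.0, -0.3, -173.5]
force: [0.0, -0.0, -0.7]
gripper_width: 45.5
gripper_force: 0.0
```

Call:
{"op": "send_rows", "data": {"steps": [[[0, 0, 0, 0, 0], [0, 0, 0, 0, 0], [0, 0, 0, 0, 0], [0, 0, 0, 0, 0], [0, 0, 0, 0, 0]]]}}

```text
time_s: 2.6
ee_pos: [572.0, 141.0, 5.1]
ee_rot: [180.0, 0.1, -173.4]
force: [0.1, -1.4, 1.1]
gripper_width: 15.5
gripper_force: 0.8
```

Call:
{"op": "send_rows", "data": {"steps": [[[0, 0, 0, 0, 0], [0, 0, 0, 0, 0], [0, 0, 0, 0, 0], [0, 0, -0.5, 0, 0], [0, 0, -0.5, 0, 0]]]}}

```text
time_s: 3.02
ee_pos: [569.8, 140.6, 43.1]
ee_rot: [-180.0, -0.2, -173.5]
force: [0.8, 0.2, -1.2]
gripper_width: 13.0
gripper_force: 29.9
```

Call:
{"op": "send_rows", "data": {"steps": [[[0, 0, -0.6, 0.79, 0], [0, 0, -0.6, 0.79, 0], [0, 0, -0.5, 0.79, 0], [0, 0, 0, 0.79, 0], [0, 0, 0, 0.8, 0]]]}}

```text
time_s: 3.43
ee_pos: [571.9, 141.0, 113.4]
ee_rot: [179.9, 0.1, 159.0]
force: [0.1, 0.1, -1.7]
gripper_width: 13.9
gripper_force: 29.9
```

Call:
{"op": "send_rows", "data": {"steps": [[[-0.42, -0.69, 0, 0, 0], [-0.42, -0.69, 0, 0, 0], [-0.42, -0.69, 0, 0, 0], [-0.42, -0.69, 0, 0, 0], [-0.42, -0.69, 0, 0, 0]]]}}

```text
time_s: 3.85
ee_pos: [600.7, -19.2, 111.5]
ee_rot: [-180.0, -0.1, 159.3]
force: [0.9, -0.4, -1.5]
gripper_width: 13.5
gripper_force: 29.9
```

Call:
{"op": "send_rows", "data": {"steps": [[[-0.42, -0.69, 0, 0, 0], [-0.42, -0.69, 0, 0, 0], [-0.42, -0.69, 0, 0, 0], [-0.42, -0.69, 0, 0, 0], [-0.42, -0.69, 0, 0, 0]]]}}

```text
time_s: 4.27
ee_pos: [630.6, -178.1, 111.4]
ee_rot: [180.0, -0.1, 159.3]
force: [0.5, 0.4, -1.7]
gripper_width: 13.8
gripper_force: 29.9
```

Call:
{"op": "send_rows", "data": {"steps": [[[0, 0, 0, 0, 0], [0, 0, 0, 0, 0]]]}}

```text
time_s: 4.43
ee_pos: [630.5, -178.2, 111.1]
ee_rot: [180.0, -0.1, 159.1]
force: [-1.7, 0.4, -1.0]
gripper_width: 13.1
gripper_force: 29.9
```

```bash
python3 go.py 630.8 -177.1 11 159.3
```

```text
t 4.43 pos [ 630.5 -178.2  111.1] rot [ 1.800e+02 -1.000e-01  1.591e+02] F [-1.7  0.4 -1. ] w 13.1 g 29.9
turn units -0.02 shift units [0.   0.03 2.5 ] per row [0.001 0.006 0.5  ] mm 20.0
```

Call:
{"op": "send_rows", "data": {"steps": [[[0, 0, 0.7, 0, 0], [0, 0, 0.7, 0, 0], [0, 0, 0.6, 0, 0], [0, 0, 0.3, 0, 0], [0, 0, 0.15, 0, 0]]]}}

```text
time_s: 4.85
ee_pos: [629.3, -175.0, 11.6]
ee_rot: [180.0, -0.3, 159.4]
force: [0.5, 0.1, -1.5]
gripper_width: 13.5
gripper_force: 29.9
```

Call:
{"op": "send_rows", "data": {"steps": [[[0, 0, 0, 0, 0], [0, 0, 0, 0, 0.45], [0, 0, 0, 0, 0.45], [0, 0, 0, 0, 0.45], [0, 0, 0, 0, 0.45]]]}}

```text
time_s: 5.27
ee_pos: [631.7, -178.5, 15.8]
ee_rot: [-179.8, 0.2, 159.4]
force: [-4.7, -11.8, 5.2]
gripper_width: 37.3
gripper_force: 6.4
```

Call:
{"op": "send_rows", "data": {"steps": [[[0, 0, -0.4, 0, 0.45], [0, 0, -0.7, 0, 0.45], [0, 0, -0.7, 0, 0.45], [0, 0, -0.65, -0.9, 0.8], [0, 0, 0, -0.9, 0.8]]]}}

```text
time_s: 5.68
ee_pos: [634.7, -177.9, 119.2]
ee_rot: [-179.9, 0.7, 172.0]
force: [0.5, -0.4, 0.9]
gripper_width: 51.6
gripper_force: 0.0
```

Call:
{"op": "send_rows", "data": {"steps": [[[0, 0, 0, -0.9, 0.8], [0, 0, 0, -0.9, 0.8], [0, 0, 0, -0.9, 0.8], [0, 0, 0, -0.93, 0.8]]]}}

```text
time_s: 6.02
ee_pos: [631.3, -176.8, 113.0]
ee_rot: [-180.0, 0.1, -163.0]
force: [0.5, -0.4, 0.8]
gripper_width: 73.0
gripper_force: 0.0
```

Call:
{"op": "send_rows", "data": {"steps": [[[0.05, 0.9, 0, 0, 0.8], [0.05, 0.9, 0, 0, 0.8], [0.05, 0.9, 0, 0, 0.8], [0.05, 0.9, 0, 0, 0.8], [0.05, 0.9, 0, 0, 0.8]]]}}

```text
time_s: 6.43
ee_pos: [569.4, -5.8, 112.9]
ee_rot: [-180.0, 0.1, -163.4]
force: [1.0, 1.4, -0.8]
gripper_width: 73.1
gripper_force: 0.0
```

Call:
{"op": "send_rows", "data": {"steps": [[[0.02, 0.55, 0, 0, 0.8], [0, 0, 0, 0, 0.8]]]}}

```text
time_s: 6.6
ee_pos: [561.2, 17.4, 113.0]
ee_rot: [179.9, 0.0, -163.1]
force: [0.2, -0.3, 0.2]
gripper_width: 73.1
gripper_force: 0.0
```

```bash
python3 go.py 562.5 12.5 17 196.6; python3 - <<'E'
from h import *
f=grab('side');save(f,'pics/d.png',(250,80,450,230),4)
E
```

```text
t 6.6 pos [561.2  17.4 113. ] rot [ 179.9    0.  -163.1] F [ 0.2 -0.3  0.2] w 73.1 g 0.0
turn units 0.04 shift units [ 0.   -0.13  2.4 ] per row [ 0.001 -0.025  0.48 ] mm 19.2
```

View pics/d.png

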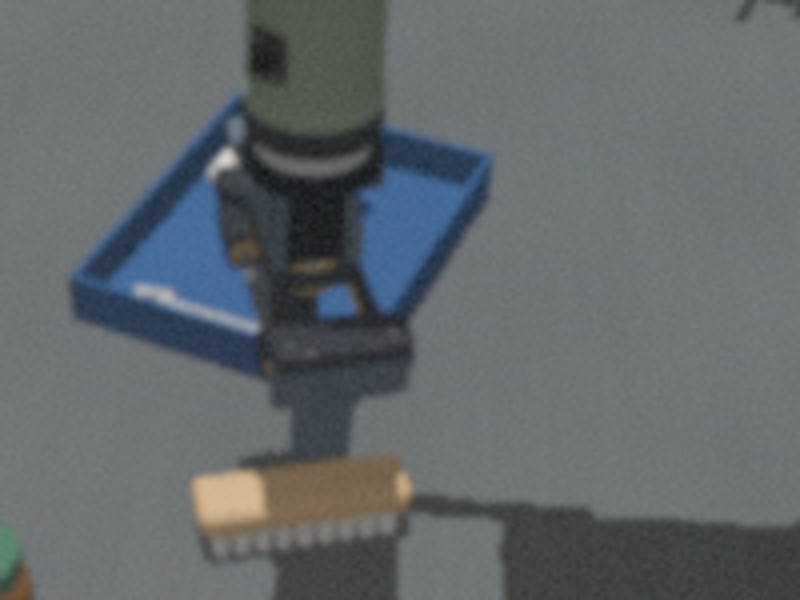

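The picture shows the spanner in the tray, along the near (+y) wall at (150–260, 290–330) in the crop. The brush still stands untouched at (300,500).

Call:
{"op": "send_rows", "data": {"steps": [[[0, -0.13, 0.75, 0, 0.8], [0, 0, 0.75, 0, 0.8], [0, 0, 0.6, 0, 0.8], [0, 0, 0.3, 0, 0.8], [0, 0, 0, 0, 0.2]]]}}

```text
time_s: 7.07
ee_pos: [562.9, 7.5, 13.4]
ee_rot: [179.9, -0.3, -163.4]
force: [-0.2, -0.1, 0.5]
gripper_width: 68.7
gripper_force: 0.0
```

Call:
{"op": "send_rows", "data": {"steps": [[[0, 0, 0, 0, 0.2], [0, 0, 0, 0, 0.2], [0, 0, 0, 0, 0.2], [0, 0, 0, 0, 0.2], [0, 0, 0, 0, 0.2]]]}}

```text
time_s: 7.48
ee_pos: [565.2, 8.8, 17.3]
ee_rot: [-180.0, 0.1, -163.4]
force: [-0.4, 0.0, 3.8]
gripper_width: 41.5
gripper_force: 30.0
```

Call:
{"op": "send_rows", "data": {"steps": [[[0, 0, -0.4, 0, 0.2], [0, 0, -0.7, 0, 0.2], [0, 0, -0.7, 0, 0.2], [0, 0, -0.6, 0.9, 0.2], [0, 0, 0, 0.9, 0.2]]]}}

```text
time_s: 7.9
ee_pos: [567.6, 8.7, 117.4]
ee_rot: [-179.9, 0.6, -176.0]
force: [0.6, -0.4, -2.3]
gripper_width: 41.9
gripper_force: 30.0
```

Call:
{"op": "send_rows", "data": {"steps": [[[0, 0, 0, 0.9, 0.2], [0, 0, 0, 0.9, 0.2], [0, 0, 0, 0.9, 0.2], [0, 0, 0, 0.93, 0.2], [0, 0, 0, 0, 0.2]]]}}

```text
time_s: 8.32
ee_pos: [564.0, 8.7, 112.0]
ee_rot: [-180.0, 0.0, 159.2]
force: [0.1, 0.1, -1.1]
gripper_width: 41.5
gripper_force: 30.0
```

```bash
python3 go.py 607.9 -237.9 115 159.3 8
```

```text
t 8.32 pos [564.    8.7 112. ] rot [-180.     0.   159.2] F [ 0.1  0.1 -1.1] w 41.5 g 30.0
turn units -0.01 shift units [-3.21 -5.38 -0.07] per row [-0.401 -0.672 -0.009] mm 31.3
```

Call:
{"op": "send_rows", "data": {"steps": [[[-0.4, -0.67, 0, 0, 0.2], [-0.4, -0.67, 0, 0, 0.2], [-0.4, -0.67, 0, 0, 0.2], [-0.4, -0.67, 0, 0, 0.2], [-0.4, -0.67, 0, 0, 0.2]]]}}

```text
time_s: 8.73
ee_pos: [591.7, -146.3, 112.0]
ee_rot: [-180.0, 0.0, 159.5]
force: [-0.2, -0.2, -2.1]
gripper_width: 41.8
gripper_force: 30.0
```

Call:
{"op": "send_rows", "data": {"steps": [[[-0.4, -0.67, 0, 0, 0.2], [-0.4, -0.67, 0, 0, 0.2], [-0.4, -0.67, 0, 0, 0.2], [0, 0, 0, 0, 0.2], [0, 0, 0.4, 0, 0.2]]]}}

```text
time_s: 9.15
ee_pos: [610.3, -239.9, 98.5]
ee_rot: [-180.0, 0.4, 159.3]
force: [0.5, 0.4, -1.0]
gripper_width: 41.8
gripper_force: 30.0
```

Call:
{"op": "send_rows", "data": {"steps": [[[0, 0, 0.6, 0, 0.2], [0, 0, 0.6, 0, 0.2], [0, 0, 0.4, 0, 0.2], [0, 0, 0.15, 0, 0.2], [0, 0, 0, 0, 0.2]]]}}

```text
time_s: 9.57
ee_pos: [607.2, -236.4, 24.4]
ee_rot: [180.0, -0.2, 159.4]
force: [-0.3, -0.1, 0.0]
gripper_width: 41.5
gripper_force: 30.0
```

Call:
{"op": "send_rows", "data": {"steps": [[[0, 0, 0, 0, 0.62], [0, 0, 0, 0, 0.62], [0, 0, 0, 0, 0.62], [0, 0, 0, 0, 0.62]]]}}

```text
time_s: 9.9
ee_pos: [609.1, -237.3, 27.4]
ee_rot: [180.0, 0.2, 159.3]
force: [-0.2, -0.3, 0.1]
gripper_width: 56.5
gripper_force: 0.0
```

Call:
{"op": "send_rows", "data": {"steps": [[[0, 0, -0.4, 0, 0.62], [0, 0, -0.7, 0, 0.62], [0, 0, -0.8, 0, 0.62], [0, 0, -0.8, 0, 1], [0, 0, 0, 0, 1]]]}}

```text
time_s: 10.32
ee_pos: [612.2, -238.7, 142.2]
ee_rot: [-180.0, 0.8, 159.3]
force: [1.7, -1.1, 0.6]
gripper_width: 67.3
gripper_force: 0.0
```

```bash
python3 - <<'E'
from h import *
f=grab('scene')
E
python3 meas.py|grep scene; python3 go.py 540 255 135 183 15
```

```text
scene cup 183 [568. 260.] [62, 89] -0.5 lo [531. 228.   3.] hi [612. 289.  60.]
scene brush 380 [ 630. -246.] [41, 88] -19.8 lo [ 599. -275.   32.] hi [ 675. -225.   49.]
scene steel 9 [761. 226.] [3, 8] 63.7 lo [759. 222.   8.] hi [764. 230.  19.]
scene trayrim 799 [ 591. -282.] [233, 291] 69.4 lo [ 438. -448.   33.] hi [ 745. -129.   45.]
scene post 622 [ 588. -361.] [26, 106] -20.7 lo [ 541. -383.   31.] hi [ 634. -336.  129.]
scene foot 296 [ 636. -379.] [50, 51] -20.3 lo [ 608. -407.   12.] hi [ 664. -351.   22.]
scene jug 974 [645. 393.] [54, 84] 2.5 lo [607. 367.  82.] hi [686. 418. 189.]
scene spray 353 [737. 239.] [54, 55] -5.4 lo [710. 212. 141.] hi [763. 264. 155.]
scene jar 400 [752. 117.] [55, 60] -40.0 lo [725.  88.  71.] hi [781. 145.  80.]
t 10.37 pos [ 610.8 -238.1  139. ] rot [-180.     0.6  159.3] F [-0.2 -0.1  0.3] w 70.8 g 0.0
turn units -3.44 shift units [ 1.12 12.4   0.1 ] per row [0.075 0.827 0.007] mm 33.2
```

Call:
{"op": "send_rows", "data": {"steps": [[[0, 0, 0, -0.84, 1], [0, 0, 0, -0.84, 1], [0, 0, 0, -0.84, 1], [0, 0, 0, -0.85, 1]]], "squeeze": 4}}

```text
time_s: 10.7
ee_pos: [607.6, -236.8, 133.0]
ee_rot: [180.0, -0.1, -177.2]
force: [-1.1, -0.3, -0.5]
gripper_width: 90.9
gripper_force: 0.0
```

Call:
{"op": "send_rows", "data": {"steps": [[[0.09, 0.83, 0, 0, 1], [0.09, 0.83, 0, 0, 1], [0.09, 0.83, 0, 0, 1], [0.09, 0.83, 0, 0, 1], [0.09, 0.83, 0, 0, 1]]]}}

```text
time_s: 11.12
ee_pos: [582.0, -70.6, 133.1]
ee_rot: [180.0, -0.1, -177.5]
force: [0.1, 0.8, -0.3]
gripper_width: 91.2
gripper_force: 0.0
```

Call:
{"op": "send_rows", "data": {"steps": [[[0.09, 0.83, 0, 0, 1], [0.09, 0.83, 0, 0, 1], [0.09, 0.83, 0, 0, 1], [0.09, 0.83, 0, 0, 1], [0.09, 0.83, 0, 0, 1]]]}}

```text
time_s: 11.53
ee_pos: [556.8, 94.5, 133.2]
ee_rot: [-180.0, -0.1, -177.5]
force: [-0.5, -1.1, -0.4]
gripper_width: 91.0
gripper_force: 0.0
```

Call:
{"op": "send_rows", "data": {"steps": [[[0.09, 0.83, 0, 0, 1], [0.09, 0.83, 0, 0, 1], [0.09, 0.83, 0, 0, 1], [0.09, 0.8, 0, 0, 1], [0.09, 0.8, 0, 0, 1]]]}}

```text
time_s: 11.95
ee_pos: [531.7, 257.1, 133.2]
ee_rot: [-180.0, -0.1, -177.5]
force: [0.7, -0.8, -0.0]
gripper_width: 91.4
gripper_force: 0.0
```

Call:
{"op": "send_rows", "data": {"steps": [[[0, 0, 0, 0, 1], [0, 0, 0, 0, 1], [0, 0, 0, 0, 1]]]}}

```text
time_s: 12.2
ee_pos: [532.3, 255.1, 133.3]
ee_rot: [-179.9, -0.1, -177.5]
force: [-0.4, -0.1, -0.2]
gripper_width: 91.4
gripper_force: 0.0
```

```bash
python3 go.py 533.5 256.6 12 182.5; python3 -c "
from h import *
grab('side')"; python3 meas.py|grep -E 'side (cup|jug|brush|steel)'; python3 - <<'E'
from h import *
f=pickle.load(open('side.pkl','rb'));C=cloud(f);p=f['pixels'].astype(int)
m=(p[...,0]>140)&(p[...,1]<120)&(p[...,1]>40)&(p[...,2]<60)
v,u=np.nonzero(m);print(len(u),u.min(),u.max(),v.min(),v.max())
P=C[m];P=P[(f['depth'][m]>0)];print(np.percentile(P,[2,50,98],0).round())
E
```

```text
t 12.2 pos [532.3 255.1 133.3] rot [-1.799e+02 -1.000e-01 -1.775e+02] F [-0.4 -0.1 -0.2] w 91.4 g 0.0
turn units 0.0 shift units [-0.03  0.04  3.03] per row [-0.006  0.007  0.606] mm 24.3
side cup 2 [576. 291.] [0, 3] 95.9 lo [576. 290.  34.] hi [577. 292.  34.]
side brush 353 [567. 287.] [11, 91] 0.0 lo [522. 282.  28.] hi [613. 292.  50.]
side steel 70 [737. 260.] [17, 51] 1.1 lo [713. 252.   4.] hi [761. 268.  20.]
side jug 1196 [531. 266.] [70, 118] -62.5 lo [500. 209. 141.] hi [567. 326. 349.]
246 160 602 47 298
[[-1164. -1958.  -679.]
 [  541.  -515.    52.]
 [  698.   291.    71.]]
```

Call:
{"op": "send_rows", "data": {"steps": [[[-0.03, 0.04, 0.75, 0, 1], [0, 0, 0.75, 0, 1], [0, 0, 0.75, 0, 1], [0, 0, 0.5, 0, 1], [0, 0, 0.2, 0, 1]]]}}

```text
time_s: 12.67
ee_pos: [532.1, 254.8, 12.8]
ee_rot: [-179.9, -0.3, -177.6]
force: [-0.3, -0.9, 0.6]
gripper_width: 91.6
gripper_force: 0.0
```

Call:
{"op": "send_rows", "data": {"steps": [[[0, 0, 0, 0, 0.3], [0, 0, 0, 0, 0.3], [0, 0, 0, 0, 0.3], [0, 0, 0, 0, 0.3], [0, 0, 0, 0, 0.3]]]}}

```text
time_s: 13.08
ee_pos: [535.0, 257.8, 17.5]
ee_rot: [179.9, 0.2, -177.5]
force: [1.2, 0.6, 1.9]
gripper_width: 63.1
gripper_force: 4.0
```

Call:
{"op": "send_rows", "data": {"steps": [[[0, 0, 0, 0, 0.3], [0, 0, 0, 0, 0.3], [0, 0, -0.2, 0, 0.3], [0, 0, -0.3, 0, 0.3], [0, 0, -0.3, 0, 0.3]]]}}

```text
time_s: 13.5
ee_pos: [533.1, 257.1, 48.0]
ee_rot: [-180.0, -0.1, -177.5]
force: [0.9, -0.1, -0.1]
gripper_width: 63.2
gripper_force: 4.0
```

Call:
{"op": "send_rows", "data": {"steps": [[[0, 0, -0.3, 0, 0.3], [0, 0, -0.3, 0, 0.3], [0, 0, -0.4, 0, 0.3], [0, 0, -0.4, 0, 0.3], [0, 0, 0, 0, 0.3]]]}}

```text
time_s: 13.92
ee_pos: [535.4, 258.2, 107.1]
ee_rot: [179.9, 0.3, -177.5]
force: [0.4, -0.0, -0.8]
gripper_width: 63.1
gripper_force: 4.0
```

```bash
python3 - <<'E'
from h import *
f=grab('side');save(f,'pics/e.png',(200,150,420,320),3.5)
E
python3 go.py 533.5 256.6 100 182.5
```

```text
t 13.97 pos [534.6 257.8 105.4] rot [ 179.9    0.2 -177.5] F [-0.4 -0.1 -1.6] w 63.0 g 4.0
turn units -0.0 shift units [ 0.03 -0.03  0.14] per row [ 0.006 -0.006  0.027] mm 1.1
```

View pics/e.png

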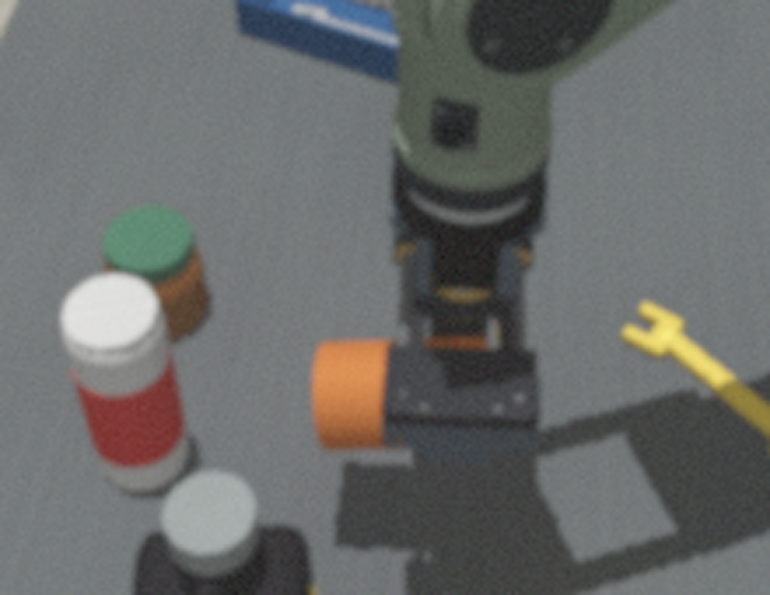

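The cup is held level at (390,395) in the crop, mouth to the left, and it did not pivot at 4 N. I'll loosen to 3 N and jerk upwards.

Call:
{"op": "send_rows", "data": {"steps": [[[0, 0, 0, 0, 0.3], [0, 0, 0, 0, 0.3], [0, 0, -1, 0, 0.3], [0, 0, -0.6, 0, 0.3], [0, 0, -0.3, 0, 0.3]]], "squeeze": 3}}

```text
time_s: 14.38
ee_pos: [534.9, 257.8, 182.1]
ee_rot: [179.9, 0.2, -177.5]
force: [0.4, -0.6, -0.1]
gripper_width: 63.1
gripper_force: 3.0
```

Call:
{"op": "send_rows", "data": {"steps": [[[0, 0, 0, 0, 0.3], [0, 0, 0.3, 0, 0.3], [0, 0, 0.6, 0, 0.3], [0, 0, -0.6, 0, 0.3], [0, 0, -0.3, 0, 0.3]]]}}

```text
time_s: 14.8
ee_pos: [532.0, 256.5, 176.7]
ee_rot: [-179.8, -0.4, -177.5]
force: [0.9, 0.5, -0.3]
gripper_width: 63.2
gripper_force: 3.0
```

```bash
cat > tilt.py <<'E'
from h import *
# pitch of the cup: orange pixels' cloud, cylinder axis by least squares (r=31)
from scipy.optimize import least_squares
def tilt(n='scene',yaw=None,new=True):
    f=grab(n) if new else pickle.load(open(n+'.pkl','rb'))
    C=cloud(f);hsv=cv2.cvtColor(f['pixels'],cv2.COLOR_RGB2HSV);H,S,V=[hsv[...,i].astype(int) for i in range(3)]
    m=(H>=5)&(H<=14)&(S>185)&(V>90)&(f['depth']>0)&(C[...,2]<260)&(C[...,2]>2)&(C[...,0]>350)&(C[...,0]<720)&(abs(C[...,1])<400)
    nn,L,st,_=cv2.connectedComponentsWithStats(m.astype(np.uint8));i=1+np.argmax(st[1:,4]);M=(L==i).astype(np.uint8);M=cv2.erode(M,np.ones((3,3)))>0
    P=C[M]
    def res(q):
        p0=np.array([q[0],q[1],q[2]]);u=np.array([np.cos(q[3])*np.cos(q[4]),np.sin(q[3])*np.cos(q[4]),-np.sin(q[4])])
        d=P-p0;return np.linalg.norm(d-np.outer(d@u,u),axis=1)-31
    best=None
    for t0 in(0,.5,.9,1.3):
        c=P.mean(0)-[0,0,20]
        r=least_squares(res,[*c,np.radians(yaw),t0],loss='soft_l1',f_scale=2)
        if best is None or r.cost<best.cost:best=r
    q=best.x;u=np.array([np.cos(q[3])*np.cos(q[4]),np.sin(q[3])*np.cos(q[4]),-np.sin(q[4])])
    if u@[np.cos(np.radians(yaw)),np.sin(np.radians(yaw)),-.01]<0:u=-u
    d=(P-q[:3])@u;lo,hi=np.percentile(d,[1,99])
    print(n,len(P),'yaw %.1f pitchdown %.1f'%(np.degrees(np.arctan2(u[1],u[0])),np.degrees(np.arcsin(-u[2]))),'cost/pt',round(best.cost/len(P),2),'ends',(q[:3]+lo*u).round(),(q[:3]+hi*u).round(),'visible len',round(hi-lo),'lo',np.percentile(P,1,0).round(),'hi',np.percentile(P,99,0).round())
if __name__=='__main__':
    import sys
    for n in('scene','side'): tilt(n,float(sys.argv[1]))
E
python3 tilt.py 2.5; python3 go.py 533.5 256.6 100 182.5
```

```text
scene 18 yaw -21.3 pitchdown -20.3 cost/pt 0.78 ends [565. 257. 183.] [594. 246. 195.] visible len 34 lo [553. 227. 172.] hi [596. 265. 215.]
t 14.9 pos [534.3 257.5 179.6] rot [ 180.     0.  -177.5] F [ 0.6  0.4 -1.5] w 63.0 g 3.0
turn units -0.0 shift units [ 0.02 -0.02  1.99] per row [ 0.004 -0.004  0.398] mm 15.9Traceback (most recent call last):
  File "tilt.py", line 24, in <module>
    for n in('scene','side'): tilt(n,float(sys.argv[1]))
                              ~~~~^^^^^^^^^^^^^^^^^^^^^^
  File "tilt.py", line 8, in tilt
    nn,L,st,_=cv2.connectedComponentsWithStats(m.astype(np.uint8));i=1+np.argmax(st[1:,4]);M=(L==i).astype(np.uint8);M=cv2.erode(M,np.ones((3,3)))>0
                                                                       ~~~~~~~~~^^^^^^^^^^
    return _wrapfunc(a, 'argmax', axis=axis, out=out, **kwds)
    return bound(*args, **kwds)
ValueError: attempt to get argmax of an empty sequence
```

```bash
sed -i 's/(H>=5)&(H<=14)&(S>185)&(V>90)/(H>=3)\&(H<=18)\&(S>130)\&(V>60)/; s/(C\[...,2\]<260)/(C[...,2]<300)/' tilt.py; python3 tilt.py 2.5
```

```text
scene 581 yaw 3.6 pitchdown 16.9 cost/pt 1.64 ends [537. 257. 191.] [606. 261. 170.] visible len 72 lo [546. 228. 146.] hi [615. 277. 220.]
side 483 yaw 3.3 pitchdown 17.5 cost/pt 0.45 ends [565. 258. 181.] [604. 261. 169.] visible len 42 lo [562. 248. 173.] hi [613. 292. 208.]
```

Call:
{"op": "send_rows", "data": {"steps": [[[0, 0, 0.3, 0, 0.3], [0, 0, 0.6, 0, 0.3], [0, 0, 0.9, 0, 0.3], [0, 0, -0.8, 0, 0.3], [0, 0, -0.5, 0, 0.3]]]}}

```text
time_s: 15.42
ee_pos: [530.0, 255.6, 154.2]
ee_rot: [-179.7, -0.8, -177.5]
force: [1.8, 0.3, 0.4]
gripper_width: 62.2
gripper_force: 3.0
```

Call:
{"op": "send_rows", "data": {"steps": [[[0, 0, -0.2, 0, 0.3], [0, 0, 0, 0, 0.3]]]}}

```text
time_s: 15.58
ee_pos: [534.8, 257.8, 169.0]
ee_rot: [179.9, 0.2, -177.5]
force: [1.5, -0.1, -1.4]
gripper_width: 62.6
gripper_force: 3.0
```

```bash
python3 tilt.py 2.5; python3 go.py 533.5 256.6 160 182.5
```

```text
scene 567 yaw 3.7 pitchdown 35.9 cost/pt 1.46 ends [529. 257. 183.] [592. 261. 137.] visible len 78 lo [545. 228. 144.] hi [609. 275. 207.]
side 465 yaw 2.8 pitchdown 36.6 cost/pt 0.41 ends [556. 259. 162.] [592. 260. 136.] visible len 45 lo [557. 252. 140.] hi [610. 291. 181.]
t 15.68 pos [533.5 257.2 167.2] rot [-180.    -0.  -177.5] F [-0.1  0.9 -2. ] w 62.4 g 3.0
turn units -0.0 shift units [ 0.   -0.01  0.18] per row [ 0.    -0.003  0.036] mm 1.4
```

Call:
{"op": "send_rows", "data": {"steps": [[[0, 0, 0.25, 0, 0.3], [0, 0, 0.5, 0, 0.3], [0, 0, 0.75, 0, 0.3], [0, 0, -0.7, 0, 0.3], [0, 0, -0.4, 0, 0.3]]]}}

```text
time_s: 16.1
ee_pos: [531.4, 256.2, 148.0]
ee_rot: [-179.8, -0.5, -177.5]
force: [0.9, 1.8, -0.3]
gripper_width: 61.7
gripper_force: 3.0
```

Call:
{"op": "send_rows", "data": {"steps": [[[0, 0, -0.2, 0, 0.3], [0, 0, 0, 0, 0.3]]], "squeeze": 5}}

```text
time_s: 16.27
ee_pos: [534.6, 257.7, 160.7]
ee_rot: [179.9, 0.1, -177.5]
force: [0.4, 0.3, 0.0]
gripper_width: 62.2
gripper_force: 5.0
```

```bash
python3 tilt.py 2.5; python3 go.py 533.5 256.6 160 182.5
```

```text
scene 587 yaw 4.0 pitchdown 51.2 cost/pt 1.5 ends [523. 256. 180.] [577. 260. 113.] visible len 86 lo [546. 227. 121.] hi [599. 274. 199.]
side 359 yaw -0.1 pitchdown 51.6 cost/pt 0.37 ends [548. 258. 149.] [577. 258. 113.] visible len 46 lo [549. 255. 117.] hi [600. 289. 157.]
t 16.37 pos [533.5 257.2 159.1] rot [-1.800e+02 -1.000e-01 -1.775e+02] F [-0.   0.5 -1.5] w 61.7 g 5.0
turn units -0.0 shift units [ 0.   -0.01 -0.02] per row [ 0.    -0.003 -0.005] mm 0.2
```

The cup now points 51° mouth down, against the 50° wanted. I'll grip tighter and carry it to a point just above the post tip, on the post's axis.

Call:
{"op": "send_rows", "data": {"steps": [[[0, 0, 0, 0, 0.3], [0, 0, 0, 0.84, 0.3], [0, 0, 0, 0.84, 0.3], [0, 0, 0, 0.84, 0.3], [0, 0, 0, 0.85, 0.3]]], "squeeze": 12}}

```text
time_s: 16.78
ee_pos: [533.4, 257.1, 158.8]
ee_rot: [-179.9, -0.1, 159.0]
force: [0.9, -0.1, -1.0]
gripper_width: 61.4
gripper_force: 12.0
```

Call:
{"op": "send_rows", "data": {"steps": [[[-0.1, -0.37, -0.02, 0, 0.3], [-0.21, -0.73, -0.03, 0, 0.3], [-0.21, -0.73, -0.03, 0, 0.3], [-0.21, -0.73, -0.03, 0, 0.3], [-0.21, -0.73, -0.03, 0, 0.3]]]}}

```text
time_s: 17.2
ee_pos: [521.5, 118.9, 164.8]
ee_rot: [-179.9, -0.1, 159.5]
force: [0.0, 0.7, 0.3]
gripper_width: 61.7
gripper_force: 12.0
```

Call:
{"op": "send_rows", "data": {"steps": [[[-0.21, -0.73, -0.03, 0, 0.3], [-0.21, -0.73, -0.03, 0, 0.3], [-0.21, -0.73, -0.03, 0, 0.3], [-0.21, -0.73, -0.03, 0, 0.3], [-0.21, -0.73, -0.03, 0, 0.3]]]}}

```text
time_s: 17.62
ee_pos: [509.0, -32.5, 171.0]
ee_rot: [-180.0, -0.1, 159.4]
force: [-0.5, -0.1, -1.4]
gripper_width: 61.2
gripper_force: 12.0
```

Call:
{"op": "send_rows", "data": {"steps": [[[-0.21, -0.73, -0.04, 0, 0.3], [-0.21, -0.73, -0.04, 0, 0.3], [-0.21, -0.73, -0.04, 0, 0.3], [-0.21, -0.73, -0.04, 0, 0.3], [-0.21, -0.73, -0.04, 0, 0.3]]]}}

```text
time_s: 18.03
ee_pos: [496.6, -183.7, 179.0]
ee_rot: [-180.0, -0.1, 159.4]
force: [0.1, -0.5, -0.8]
gripper_width: 61.7
gripper_force: 12.0
```

Call:
{"op": "send_rows", "data": {"steps": [[[-0.21, -0.73, -0.04, 0, 0.3], [-0.21, -0.73, -0.04, 0, 0.3], [-0.21, -0.73, -0.04, 0, 0.3], [-0.1, -0.37, -0.02, 0, 0.3], [0, 0, 0, 0, 0.3]]]}}

```text
time_s: 18.45
ee_pos: [488.1, -291.1, 184.5]
ee_rot: [-179.9, -0.0, 159.2]
force: [-0.2, -0.4, -1.7]
gripper_width: 61.4
gripper_force: 12.0
```

```bash
python3 go.py 483.9 -319.3 185 159.3; python3 tilt.py -20.7; python3 - <<'E'
from h import *
f=pickle.load(open('scene.pkl','rb'));save(f,'pics/f.png',(110,200,310,350),4)
E
```

```text
t 18.45 pos [ 488.1 -291.1  184.5] rot [-179.9   -0.   159.2] F [-0.2 -0.4 -1.7] w 61.4 g 12.0
turn units -0.02 shift units [-0.15 -0.7  -0.01] per row [-0.03  -0.14  -0.002] mm 5.7
scene 966 yaw -20.7 pitchdown 50.5 cost/pt 1.44 ends [ 475. -286.  207.] [ 529. -307.  137.] visible len 92 lo [ 482. -332.  152.] hi [ 550. -270.  225.]
side 296 yaw -34.3 pitchdown 65.2 cost/pt 3.62 ends [ 492. -283.  214.] [ 520. -302.  141.] visible len 80 lo [ 463. -301.  135.] hi [ 549. -254.  209.]
```

View pics/f.png

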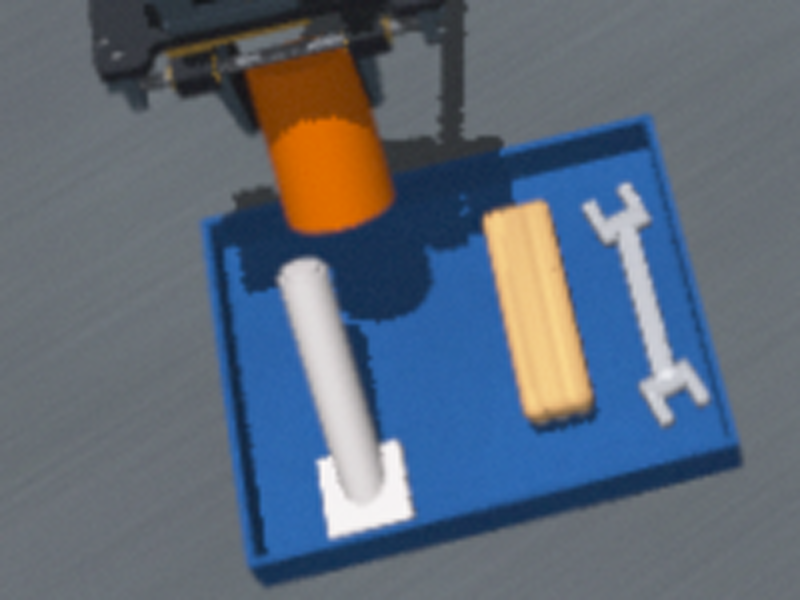

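The scene crop shows the cup at (335,180), mouth just above the post tip at (303,265). The brush at (540,310) and the spanner at (650,310) lie inside the tray.

Call:
{"op": "send_rows", "data": {"steps": [[[-0.04, -0.25, -0.05, 0, 0.3], [-0.05, -0.3, -0.06, 0, 0.3], [-0.05, -0.15, 0, 0, 0.3], [0, 0, 0, 0, 0.3], [0, 0, 0, 0, 0.3]]]}}

```text
time_s: 18.97
ee_pos: [484.6, -316.2, 189.5]
ee_rot: [180.0, -0.0, 159.3]
force: [0.3, -0.1, -0.9]
gripper_width: 61.2
gripper_force: 12.0
```

Call:
{"op": "send_rows", "data": {"steps": [[[-0.16, 0, 0.19, 0, 0.3], [-0.16, 0, 0.19, 0, 0.3], [-0.16, 0, 0.19, 0, 0.3], [-0.16, 0, 0.19, 0, 0.3], [-0.16, 0, 0.19, 0, 0.3]]]}}

```text
time_s: 19.38
ee_pos: [515.2, -327.3, 150.1]
ee_rot: [180.0, -0.1, 159.3]
force: [0.4, 0.7, -1.4]
gripper_width: 61.5
gripper_force: 12.0
```

Call:
{"op": "send_rows", "data": {"steps": [[[0, 0, 0, 0, 0.3], [0, 0, 0, 0, 0.3]]]}}

```text
time_s: 19.55
ee_pos: [514.6, -327.2, 150.4]
ee_rot: [180.0, -0.1, 159.3]
force: [0.0, 0.1, -1.4]
gripper_width: 61.6
gripper_force: 12.0
```

```bash
python3 go.py 483.9 -319.3 185 159.3; python3 tilt.py -20.7; python3 - <<'E'
from h import *
f=pickle.load(open('scene.pkl','rb'));save(f,'pics/g.png',(110,200,310,350),4)
E
```

```text
t 19.55 pos [ 514.6 -327.2  150.4] rot [ 1.800e+02 -1.000e-01  1.593e+02] F [ 0.   0.1 -1.4] w 61.6 g 12.0
turn units 0.01 shift units [ 0.79 -0.09 -0.87] per row [ 0.157 -0.017 -0.173] mm 9.4
scene 913 yaw -21.1 pitchdown 51.0 cost/pt 1.2 ends [ 502. -323.  173.] [ 555. -343.  102.] visible len 91 lo [ 514. -367.  116.] hi [ 578. -308.  191.]
side 254 yaw -33.3 pitchdown 67.1 cost/pt 3.68 ends [ 519. -323.  181.] [ 545. -340.  108.] visible len 80 lo [ 489. -341.  104.] hi [ 574. -293.  176.]
```

View pics/g.png

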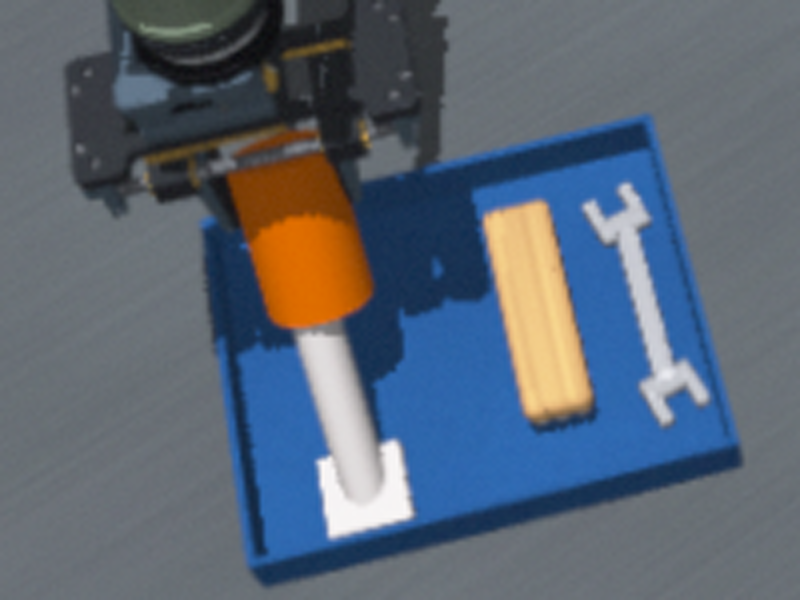

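The post is inside the mouth and well centred at (320,330), with no force on the wrist. I carry on down the post.

Call:
{"op": "send_rows", "data": {"steps": [[[-0.16, -0.02, 0.19, 0, 0.3], [-0.16, -0.02, 0.19, 0, 0.3], [-0.16, -0.02, 0.19, 0, 0.3], [-0.16, 0, 0.19, 0, 0.3], [-0.16, 0, 0.19, 0, 0.3]]]}}

```text
time_s: 20.07
ee_pos: [544.1, -341.2, 112.3]
ee_rot: [180.0, -0.0, 159.3]
force: [-0.1, 0.3, -1.3]
gripper_width: 61.7
gripper_force: 12.0
```

Call:
{"op": "send_rows", "data": {"steps": [[[-0.16, 0, 0.19, 0, 0.3], [-0.06, 0, 0.07, 0, 0.3], [0, 0, 0, 0, 0.3], [0, 0, 0, 0, 0.3]]]}}

```text
time_s: 20.4
ee_pos: [551.9, -344.1, 102.8]
ee_rot: [180.0, -0.0, 159.3]
force: [-1.3, 0.5, -0.6]
gripper_width: 61.4
gripper_force: 12.0
```

```bash
python3 go.py 555 -343 101 159.3; python3 tilt.py -20.7 | head -1
```

```text
t 20.4 pos [ 551.9 -344.1  102.8] rot [180.   -0.  159.3] F [-1.3  0.5 -0.6] w 61.4 g 12.0
turn units 0.0 shift units [-0.06  0.05  0.05] per row [-0.012  0.01   0.009] mm 0.7
scene 833 yaw -20.6 pitchdown 50.8 cost/pt 1.04 ends [ 540. -340.  123.] [ 592. -360.   55.] visible len 88 lo [ 555. -384.   70.] hi [ 616. -325.  142.]
```

Call:
{"op": "send_rows", "data": {"steps": [[[0.03, 0, 0.09, 0, 0.3], [0.02, 0, 0.09, 0, 0.3], [0, 0, 0, 0, 0.3], [0, 0, 0, 0, 0.3]]]}}

```text
time_s: 20.83
ee_pos: [549.2, -343.4, 97.1]
ee_rot: [-180.0, -0.0, 159.3]
force: [-2.0, 0.3, 5.5]
gripper_width: 61.3
gripper_force: 12.0
```

Call:
{"op": "send_rows", "data": {"steps": [[[0, 0, 0, 0, 1], [0, 0, 0, 0, 1], [0, 0, 0, 0, 1], [0, 0, 0, 0, 1], [0, 0, 0, 0, 1]]]}}

```text
time_s: 21.25
ee_pos: [550.0, -343.3, 95.6]
ee_rot: [180.0, -0.0, 159.3]
force: [0.1, -0.1, 0.1]
gripper_width: 90.2
gripper_force: 0.0
```

```bash
python3 go.py 555 -343 101 159.3; python3 tilt.py -20.7 | head -1
```

```text
t 21.25 pos [ 550.  -343.3   95.6] rot [180.   -0.  159.3] F [ 0.1 -0.1  0.1] w 90.2 g 0.0
turn units 0.0 shift units [-0.11  0.05 -0.13] per row [-0.023  0.01  -0.027] mm 1.5
scene 798 yaw -26.0 pitchdown 50.1 cost/pt 1.11 ends [ 536. -340.  113.] [ 584. -363.   49.] visible len 83 lo [ 550. -386.   62.] hi [ 608. -323.  132.]
```

Call:
{"op": "send_rows", "data": {"steps": [[[0, 0, -0.2, 0, 1], [0, 0, -0.3, 0, 1], [0, 0, -0.4, 0, 1], [0, 0, -0.8, 0, 1], [0, 0, -0.8, 0, 1]]]}}

```text
time_s: 21.77
ee_pos: [549.4, -343.0, 196.5]
ee_rot: [180.0, -0.1, 159.3]
force: [0.4, 0.1, 0.6]
gripper_width: 91.4
gripper_force: 0.0
```

Call:
{"op": "send_rows", "data": {"steps": [[[0.9, 0, -0.2, 0, 1], [0.9, 0, 0, 0, 1], [0.9, 0, 0, 0, 1], [0, 0, 0, 0, 1]]]}}

```text
time_s: 22.1
ee_pos: [442.4, -301.9, 204.1]
ee_rot: [179.9, -0.4, 159.3]
force: [-0.6, -0.4, -0.6]
gripper_width: 91.1
gripper_force: 0.0
```

```bash
python3 go.py 555 -343 101 159.3; python3 tilt.py -20.7; python3 - <<'E'
from h import *
f=pickle.load(open('scene.pkl','rb'));save(f,'pics/i.png',(110,200,310,350),4)
E
```

```text
t 22.1 pos [ 442.4 -301.9  204.1] rot [179.9  -0.4 159.3] F [-0.6 -0.4 -0.6] w 91.1 g 0.0
turn units -0.01 shift units [-3.    0.03  2.58] per row [-0.599  0.007  0.516] mm 31.6
scene 1008 yaw -26.8 pitchdown 49.2 cost/pt 4.27 ends [ 531. -337.  119.] [ 585. -364.   49.] visible len 93 lo [ 521. -385.   63.] hi [ 608. -318.  137.]
side 417 yaw -25.1 pitchdown 42.6 cost/pt 8.74 ends [ 526. -335.  114.] [ 584. -362.   56.] visible len 87 lo [ 519. -353.   51.] hi [ 603. -308.  133.]
```

View pics/i.png

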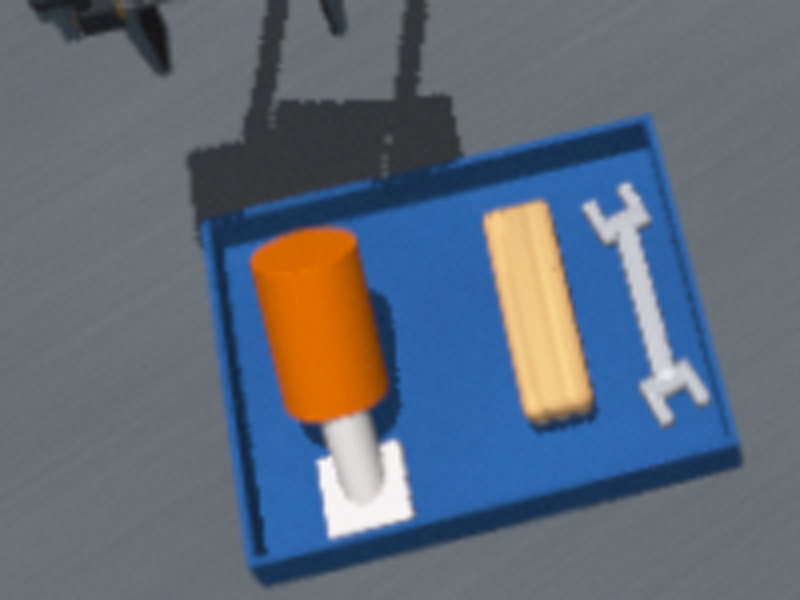

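The cup sits over the post at (320,325), with the brush and spanner in the free half. I now check how far home it is by measuring its closed face and rim along the post.

```bash
python3 - <<'E'
from h import *
T=np.array([545.4,-342.5,122.9]);p=np.array([-.601,.227,.766])
for n in('scene','side'):
    f=pickle.load(open(n+'.pkl','rb'));C=cloud(f);hsv=cv2.cvtColor(f['pixels'],cv2.COLOR_RGB2HSV);H,S,V=[hsv[...,i].astype(int) for i in range(3)]
    m=(H>=3)&(H<=18)&(S>130)&(f['depth']>0)&(np.linalg.norm(C-T,axis=2)<130)&(C[...,2]>15)
    m=m&(C[...,1]<-300)
    a=(C[m]-T)@p;print(n,m.sum(),np.percentile(a,[0.5,2,10,90,95,98,99.5]).round(1))
    h=np.histogram(a,np.arange(-94,20,3));print(h[0][-14:],h[1][-15:])
    top=C[m][(a>np.percentile(a,99.5)-6)];c=top.mean(0);print('face centre',c.round(),'normal',np.linalg.svd(top-c)[2][2].round(2),'p',round((c-T)@p,1))
E
```

```text
scene 1191 [-89.1 -87.  -77.    5.3   6.1   6.7   7.2]
[ 30  33  33  29  37  28  32  33  31  82 153   0   0   0] [-25 -22 -19 -16 -13 -10  -7  -4  -1   2   5   8  11  14  17]
face centre [ 537. -339.  122.] normal [ 0.57 -0.24 -0.79] p 5.2
side 567 [-87.  -83.7 -71.7   4.9   5.6   6.2   6.9]
[ 10  16  13  13  14  14  13  15  35 121  51   0   0   0] [-25 -22 -19 -16 -13 -10  -7  -4  -1   2   5   8  11  14  17]
face centre [ 535. -335.  118.] normal [-0.59  0.27  0.76] p 3.9
```

```bash
python3 -c "
from h import env
print(env.job_done())"
```

```text
the job is handed in; nothing more can be done
None
```

I handed in the job at about 22 s of the 72 s; the hand-in gave no verdict. By camera measurement, the cup is fully home on the post, the spanner and brush lie inside the tray, and the arm never came near the jug, spray can or jar.

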